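Latch a test board into the free slot of a rack

ROBOT

A 7-joint arm with a two-finger parallel gripper is mounted at the origin on a cart in front of the work surface, level with it; the furniture and walls round the work are solid. World frame = base frame: x ahead of the robot, y to its left, z up, the work surface at z = 0. Lengths are in mm, angles in degrees, forces in N, time in s.
With the tool pointing down it reaches from about 425 to 875 mm from the base axis. Payload 8.4 kg.
Tool frame: the origin (TCP) lies midway between the tips of the shut fingers; the grasp point (between the pads) lies 19 mm behind it; z points along the fingers, y is the line along which they close (so a half turn about z gives the same grasp; the last joint's range is limited). The gripper opens to 85 mm and grips with 20 to 120 N. Pads are 22 mm wide; open, the fingers measure 114 mm over their backs; the gripper's body (76 mm by 85 mm) begins 54 mm behind the grasp point. The pads swing forward as they close: fully open they stand 13 mm farther back than shut.
Start: joints at [71.436, 19.091, 2.286, 83.961, -0.768, 76.965, -3.352], TCP at [144.872, -633.621, 231.308] pointing down, gripper open.
Joint ranges: [-147.57, 147.57], [-21.85, 119.76], [-74.77, 79.35], [14.55, 137.4], [-85.83, 265.84], [4.83, 119.75], [-152.11, 152.11]. Speed limits (degrees/s): [127.2, 127.2, 159.86, 159.86, 180, 180, 180].

INTERFACE

Orientations are given as [roll, pitch, yaw] about the fixed x, y, z axes, in that order (R = Rz(yaw) Ry(pitch) Rx(roll)).
In Python, from station import get_state, get_image, job_done, spot_in, trace, tip_of gives the robot as it stands.
- The arm moves only by the tool move_arm, never from a script. Its argument "series" is a list of rows, each an object with "fingers": the closure, from 0 (fully open) to 1 (shut); "linear": the shift along the world's x, y, z in m, a list of three; "turn": the turn, a rotation vector about the world's x, y, z in rad, a list of three. A call has 1 to 20 rows; each row is the pose to reach, as a shift and turn from the pose commanded when the call began; what a row does not reach only later rows make up. A row lasts 1/8 s, in which the tool goes at most 62.5 mm and 10.7 degrees, less where a joint would pass 70% of its speed; a pose out of reach is approached as far as the arm can. A call with a gripper value outside its range is refused whole. The fingers move at their own pace and stop on an object; "newtons" is the grip in N (left out, the last holds). Time passes only in rows, so rows that repeat a pose let the fingers close. It gives the time, the measured TCP pose, the force, the opening and the grip force at its end, in the units of the state.
- get_state(): the state, without advancing time (a new reading comes with each control period).
- get_image(name): name is "scene" or "top" or "wrist"; returns a dict with "img" (420x560x3 uint8, blue, green, red), "fx", "fy", "cx", "cy" (pixels), "xyz" and "rotation" of the camera in the world; the wrist camera has in their place "mount" (4x4, takes a point from camera to tool coordinates, whose origin is the TCP and whose axes are the flange's). Camera axes: x right, y up, looking along -z (the intrinsics and any distortion apply to the point x, -y, -z); pixel columns grow to the right and rows downward; lengths in mm; the calibration is good to about 2 mm. A picture is of the moment at which its call begins: read the wrist's pose just before it. There is no depth.
- job_done(): hands the job in; it is judged then, once.
Trained networks look in a picture, given as the dict that the camera call returned (one of the last four; its "shot" number tells which), for a name from the list of things; names that differ only in an ending like _2 or _b are one class to them, and where a whole thing is asked for, a point or a joint stands for the part that bears it (a point fixed in the world has none). Each returns a list of dicts, best first, with "confidence" (0 to 1); they miss things now and then, are a little off and sometimes report something else, mostly with a low value. They report only what shows in the picture. A call takes as long as a camera call. They do not tell look-alikes from the thing itself.
- spot_in(picture, target): "box" ([left, top, right, bottom] in pixels, round what is visible of it).
- trace(picture, target): "region" (420x560 bool, what is visible of it) and "box" ([left, top, right, bottom] in pixels, round what is visible of it).
- tip_of(picture, target): "pixel" ([column, row] in pixels: a listed point, or the origin of a listed thing).
The state is a dict: "time_s": time; "joint_pos": joint angles; "qd": joint speeds; "joint_efforts": joint torques, N m; "eef_pos": TCP position; "orientation": TCP orientation; "ft_force": force on the tool from outside, world axes, zero at the start; "wrist_torque": the same for the moment, N m; "finger_gap": opening from 0.0 (shut) to 1.0 (fully open); "grasp_force": force on a finger pad.
Only numpy, scipy, OpenCV 4.12 (cv2) and the standard library are available. Lean on these libraries where they do the work, as an engineer would, in place of code of your own. Each camera call takes 0.05 s, during which the arm holds its last target. There are 200 camera calls.

TASK

Set the loose green test board, standing on its feet, on the orange-tongued loading apron of the empty slot in the two-slot rack, long side along the slot, and let go of it. Then with a fingertip just behind the board hold that slot's springy orange tongue pressed down while pushing the board along into the slot up to its end stop, and let the tongue spring back up behind it. The board already latched in the other slot, that slot's tongue and the things lying about stay as they are.

Things in the scene. Friction and masses are not known exactly. Their poses are not given: they have to be found in the camera images.
- board: Loose green circuit board, 20 g: plate 42 x 60 x 2 mm on four 8 mm high feet at its corners (each 6 x 6 mm; 28 mm free between them across the width). Origin: centre, level with the underside of the feet; z up, y along the 60 mm side, x along the 42 mm side. The plate is 8 to 10 mm above the origin (components to 11). Grasp across the 42 mm. Either end may go first into the slot.
- docked_board: Identical board already latched home in the other slot; leave it there. Same origin and axes.
- slot_empty: The free slot (fixed), one of two equal parallel slots 90 mm apart on a grey base plate; which one is free varies. x axis = direction of insertion, y across, z up; origin 8 mm above the bench. Its floor, on which the board's feet slide, is 10 mm above the origin (18 mm above the bench), 46 mm wide, from the open loading end at x = -125 mm to the black end stop at x = +66 mm.
- slot_empty_apron (a point): Middle of the free slot's loading apron, on the floor at slot x = -55 mm: set the board down here, its middle over this point. Axes as the slot's. The apron has no side walls up to slot x = -28 mm; from there two black walls, 12 mm above the floor, narrow from about 62 mm apart to 46 mm at x = +4 mm and so guide the board.
- slot_empty_horns (a point): Point on the floor midway between the tongue's two orange stop horns, slot x = -1 mm, axes as the slot's. The horns span slot x = -5 to +3 mm at 16.5 to 22 mm either side of the middle line (33 mm clear between them) and at rest stand 3.5 mm above the floor with square faces: they bar the way of the board's feet and cannot be pushed over.
- slot_empty_home (a point): Point on the free slot's floor where the board's origin lies when fully home against the end stop (slot x = +36 mm; the trailing edge of the plate is then at +6 mm; about 4 mm of play to the horns). From slot x = +6 mm the 46 mm wide channel has inward lips, underside 12 mm and top 16 mm above the floor, 37 mm apart, so the board enters only by sliding.
- slot_empty_tongue_top (a point): Point on the top of the free slot's orange tongue, on its middle line at slot x = -105 mm; moves down with it. The tongue is a straight bar 20 mm wide along the middle of the slot, x = -125 to +3 mm, flat top 6.5 mm above the floor at rest: it lies between the feet, under the plate, of a board standing on the apron. The horns are part of it.
- slot_empty_tongue (a joint): How far the free slot's tongue is pressed down, m: 0 at rest, 0.0065 fully down (top flush with the floor). It all moves straight down wherever it is pressed; the spring takes about 3 N to start, 7.5 N at full depth, and lifts it back. The horns clear the board's feet once it is down 4 mm or more.
- slot_full: The occupied slot, made the same way, same origin and axes as the free one.
- slot_full_tongue (a joint): Tongue of the occupied slot, as for the free one. Leave it alone.
- loupe: Black stand loupe, 41 mm diameter, 36 mm high, a bystander; origin under its centre.
- brush: Black brush, 19 x 174 x 11 mm, a bystander lying left of the rack; origin under its centre, y along it.
Mind the look-alikes: they are no part of the job. What is shaped like the board but black or red is not meant.

How it is judged:
By the outcome, as a careful person would: the job done as asked, in the order asked, and still so for the second after the job is handed in, with the robot touching nothing.
It also fails if it takes over 48 s, if anything falls off the work surface, if the arm or the gripper's body presses on something with over 40 N, if the wrist force passes 120 N, or if a joint passes its speed limit or range.

## Working session

There is one attempt and no reset: what is moved stays moved. The work goes in short steps, Python scripts to look and compute and a tool call to move; the robot and the scene stay as the last step left them, time stands still between calls to the robot, and variables do not carry over. Pictures are saved under pics/ and viewed, at most 10 in all, crops included, and the job is handed in when it is done.

Besides the shell and the picture viewer there is one more tool, called as name(argument=value, ...), one argument or row to a line, values as JSON. move_arm: Moves the arm, as the interface text tells. Its arguments: {"type":"object","properties":{"series":{"type":"array"},"newtons":{"type":"number"}},"required":["series"]}

```bash
mkdir -p pics; ls
cat > h.py <<'E'
import numpy as np, cv2
from scipy.spatial.transform import Rotation as R
from station import *
def cam(d,st=None):
    if 'mount' in d:
        T=np.eye(4);T[:3,:3]=R.from_euler('xyz',st['orientation'],degrees=True).as_matrix();T[:3,3]=st['eef_pos']
        M=T@np.array(d['mount']);return M[:3,:3],M[:3,3]
    r=np.array(d['rotation'],float)
    if r.shape!=(3,3): r=R.from_euler('xyz',r,degrees=True).as_matrix()
    return r,np.array(d['xyz'],float)
def ray(d,px,z,st=None):
    r,p=cam(d,st);u,v=px
    w=r@np.array([(u-d['cx'])/d['fx'],-(v-d['cy'])/d['fy'],-1.])
    return p+w*(z-p[2])/w[2]
def proj(d,P,st=None):
    r,p=cam(d,st);c=r.T@(np.array(P,float)-p)
    return np.array([d['cx']+d['fx']*c[0]/-c[2],d['cy']-d['fy']*c[1]/-c[2]])
E
python3 - <<'E'
from h import *
print(get_state())
for n in['top','scene']:
    d=get_image(n);cv2.imwrite(f'pics/{n}0.png',d['img']);print(n,{k:v for k,v in d.items() if k!='img'})
    for t,z in [('board',8),('docked_board',18),('slot_empty_apron',18),('slot_empty_horns',18),('slot_empty_home',18),('slot_empty_tongue_top',24.5),('slot_full',8),('slot_empty',8),('loupe',0),('brush',0)]:
        for o in tip_of(d,t)[:3]: print(t,np.round(o['pixel']),round(o['confidence'],2),ray(d,o['pixel'],0 if t=='board' else z).round(1))
E
```

```text
pics
{'time_s': 0.0, 'joint_pos': array([71.43565756, 19.13203246,  2.28327144, 84.01079646, -0.76720974,
       76.96643287, -3.35066692]), 'qd': array([-0.01298594, -0.09419415,  0.04698648, -0.03637027,  0.01021607,
        0.05626774,  0.00795799]), 'joint_efforts': array([-7.55281071e-04, -6.58554840e+01,  1.36492912e+00, -4.05559659e+01,
        1.67569157e-02,  1.26266439e-02,  6.64492291e-05]), 'eef_pos': array([ 144.77790475, -633.19917   ,  230.4201096 ]), 'orientation': array([-1.79906183e+02,  6.49218193e-03,  1.28821416e+01]), 'ft_force': array([-0.75927483, -1.0089543 , -0.10914826]), 'wrist_torque': array([ 0.0011992 , -0.03736333, -0.09626515]), 'grasp_force': 0.0, 'finger_gap': 1.0007580846252997}
top {'fx': 405.9847294945546, 'fy': 405.9847294945546, 'cx': 282.24478566870437, 'cy': 208.5433922432098, 'xyz': array([ 466.60309077,   15.60633823, 1110.50770593]), 'rotation': array([  3.2272405 ,   0.17716067, -90.24314486]), 'shot': 1}
board [397. 220.] 0.85 [ 497.9 -293.6    0. ]
board [402. 259.] 0.8 [ 389.9 -305.3    0. ]
board [364. 197.] 0.73 [ 559.4 -206.9    0. 
[... 750 characters left out ...]
.48757554, 637.95087083]), 'rotation': array([ 5.61990179e+01, -2.79009252e-02, -1.38213236e+02]), 'shot': 2}
board [396. 182.] 0.76 [ 378.5 -316.3    0. ]
board [360. 169.] 0.69 [ 495.3 -311.6    0. ]
board [320. 174.] 0.64 [ 563.7 -208.3    0. ]
docked_board [206. 229.] 0.68 [592.7 194.9  18. ]
slot_empty_apron [259. 216.] 0.9 [536.3  73.9  18. ]
slot_empty_horns [239. 212.] 0.96 [584.6  94.7  18. ]
slot_empty_home [225. 206.] 0.85 [631.4  99.9  18. ]
slot_empty_tongue_top [271. 226.] 0.69 [480.6  91.6  24.5]
slot_full [216. 235.] 0.91 [569.6 186.4   8. ]
slot_empty [237. 216.] 0.83 [585.6 101.3   8. ]
loupe [308. 153.] 0.62 [ 671.8 -286.3    0. ]
brush [142. 273.] 0.77 [594.7 369.3   0. ]
```

View pics/top0.png

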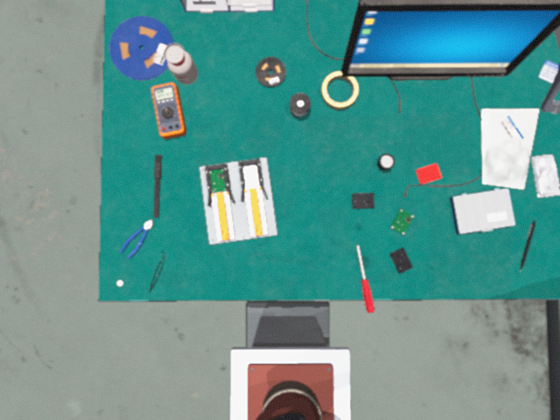

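Run:
```python
from h import *
d=get_image('top')
for o in trace(d,'board')[:4]:
    m=o['region'];(c,s,a)=cv2.minAreaRect(np.argwhere(m)[:,::-1].astype(np.float32))
    bx=cv2.boxPoints((c,s,a));P=np.array([ray(d,p,9)[:2] for p in bx])
    print(o['box'],round(o['confidence'],2),d['img'][m].mean(0).round(),P.mean(0).round(1),P.round(1).tolist())
for o in tip_of(d,'slot_empty')+tip_of(d,'slot_empty_apron'): print(o)
```

```text
[389.6, 206.4, 416.3, 233.1] 0.79 [ 93. 138.  56.] [ 493.5 -307. ] [[477.4, -275.6], [528.2, -302.1], [509.6, -338.5], [458.8, -312.0]]
[391.5, 249.9, 411.6, 273.1] 0.77 [69. 67. 57.] [ 386.8 -301.6] [[404.1, -267.7], [424.3, -309.1], [369.5, -335.4], [349.3, -294.1]]
[352.6, 191.5, 377.4, 210.0] 0.77 [76. 74. 69.] [ 549.7 -200.9] [[570.3, -171.3], [570.0, -231.1], [529.1, -230.4], [529.4, -170.7]]
[215.2, 190.1, 228.9, 240.5] 0.65 [117. 219. 246.] [510.8 182. ] [[573.9, 202.7], [576.9, 177.9], [447.7, 161.3], [444.7, 186.0]]
{'pixel': [251.3, 187.9], 'confidence': 0.58}
{'pixel': [253.3, 207.9], 'confidence': 0.71}
```

The top view shows the green board at (403,221), black and red look-alikes around it, and the rack at (237,200). The rack's left slot is occupied and the right one, with its tongue at about (256,212), is empty. I'll move above the board.

move_arm(
  series=[
    {"fingers": 0, "linear": [0.35, 0.327, 0], "turn": [0, 0, -0.705]},
    {"fingers": 0, "linear": [0.35, 0.327, 0], "turn": [0, 0, -0.705]},
    {"fingers": 0, "linear": [0.35, 0.327, 0], "turn": [0, 0, -0.705]},
    {"fingers": 0, "linear": [0.35, 0.327, 0], "turn": [0, 0, -0.705]},
    {"fingers": 0, "linear": [0.35, 0.327, 0], "turn": [0, 0, -0.705]},
    {"fingers": 0, "linear": [0.35, 0.327, 0], "turn": [0, 0, -0.705]},
    {"fingers": 0, "linear": [0.35, 0.327, 0], "turn": [0, 0, -0.705]},
    {"fingers": 0, "linear": [0.35, 0.327, 0], "turn": [0, 0, -0.705]},
    {"fingers": 0, "linear": [0.35, 0.327, 0], "turn": [0, 0, -0.705]},
    {"fingers": 0, "linear": [0.35, 0.327, 0], "turn": [0, 0, -0.705]},
  ],
)

```text
time_s: 2.55
eef_pos: [494.5, -307.1, 231.2]
orientation: [180.0, 0.0, -27.5]
ft_force: [-1.1, 0.1, -0.1]
finger_gap: 1.002
grasp_force: 0.0
```

```bash
cat > look.py <<'E'
from h import *
st=get_state();d=get_image('wrist');cv2.imwrite('pics/w1.png',d['img'])
print(st['time_s'],st['eef_pos'],st['orientation'],st['ft_force'])
for o in trace(d,'board')[:3]:
    m=o['region'];bx=cv2.boxPoints(cv2.minAreaRect(np.argwhere(m)[:,::-1].astype(np.float32)))
    P=np.array([ray(d,p,10,st)[:2] for p in bx]);e=np.roll(P,-1,0)-P;L=np.hypot(*e.T);k=L.argmax()
    print(o['box'],round(o['confidence'],2),d['img'][m].mean(0).round(),P.mean(0).round(1),L.round(1),np.degrees(np.arctan2(e[k,1],e[k,0])))
for o in tip_of(d,'board')[:2]: print(o,ray(d,o['pixel'],0,st))
E
python3 look.py
```

```text
2.55 [ 494.48078958 -307.14006884  231.24597746] [ 1.79971866e+02  1.08999516e-02 -2.75262060e+01] [-1.05860555  0.07954075 -0.08722841]
[259.5, 158.2, 297.2, 202.2] 0.91 [ 83. 124.  35.] [ 493.2 -306. ] [60.8 42.1 60.9 44.2] 150.48385022131112
[254.8, 15.7, 311.0, 84.8] 0.72 [ 88.  90. 238.] [ 624.4 -380.4] [60.3 41.9 61.6 43.3] 106.28420764190251
[157.1, 155.9, 212.3, 201.3] 0.62 [65. 60. 57.] [ 551.1 -200.1] [60.  41.3 61.8 42.4] 92.89587946777065
{'pixel': [187.4, 176.6], 'confidence': 0.98} [ 549.72178278 -202.397901      0.        ]
{'pixel': [281.2, 53.0], 'confidence': 0.95} [ 622.52874571 -377.82734403    0.        ]
```

View pics/w1.png

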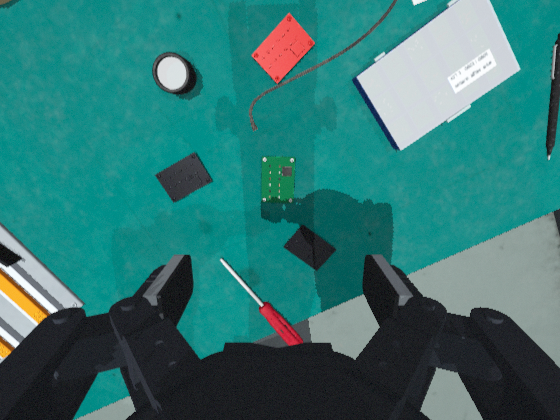

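The wrist view shows the green board at about (278,180), almost square to the gripper, with nothing in the fingers' way. I'll descend and grip.

move_arm(
  series=[
    {"fingers": 0, "linear": [-0.0015, 0.0008, -0.06], "turn": [0, 0, -0.02]},
    {"fingers": 0, "linear": [-0.0015, 0.0008, -0.12], "turn": [0, 0, -0.02]},
    {"fingers": 0, "linear": [-0.0015, 0.0008, -0.18], "turn": [0, 0, -0.02]},
    {"fingers": 0, "linear": [-0.0015, 0.0008, -0.215], "turn": [0, 0, -0.02]},
    {"fingers": 0, "linear": [-0.0015, 0.0008, -0.23], "turn": [0, 0, -0.02]},
    {"fingers": 0, "linear": [-0.0015, 0.0008, -0.23], "turn": [0, 0, -0.02]},
    {"fingers": 0.6, "linear": [-0.0015, 0.0008, -0.23], "turn": [0, 0, -0.02]},
    {"fingers": 0.6, "linear": [-0.0015, 0.0008, -0.23], "turn": [0, 0, -0.02]},
    {"fingers": 0.6, "linear": [-0.0015, 0.0008, -0.23], "turn": [0, 0, -0.02]},
    {"fingers": 0.6, "linear": [-0.0015, 0.0008, -0.23], "turn": [0, 0, -0.02]},
    {"fingers": 0.6, "linear": [-0.0015, 0.0008, -0.23], "turn": [0, 0, -0.02]},
    {"fingers": 0.6, "linear": [-0.0015, 0.0008, -0.23], "turn": [0, 0, -0.02]},
  ],
  newtons=25,
)

```text
time_s: 4.2
eef_pos: [494.1, -306.3, 2.7]
orientation: [180.0, -0.1, -28.7]
ft_force: [-1.5, 0.5, 6.6]
finger_gap: 0.476
grasp_force: 24.4
```

move_arm(
  series=[
    {"fingers": 0.6, "linear": [0, 0, 0.03], "turn": [0, 0, 0]},
    {"fingers": 0.6, "linear": [0, 0, 0.08], "turn": [0, 0, 0]},
    {"fingers": 0.6, "linear": [-0.002, 0.03, 0.13], "turn": [0, 0, 0.1]},
    {"fingers": 0.6, "linear": [-0.004, 0.08, 0.165], "turn": [0, 0, 0.2]},
    {"fingers": 0.6, "linear": [-0.006, 0.135, 0.189], "turn": [0, 0, 0.3]},
    {"fingers": 0.6, "linear": [-0.008, 0.19, 0.189], "turn": [0, 0, 0.4]},
    {"fingers": 0.6, "linear": [-0.01, 0.25, 0.189], "turn": [0, 0, 0.5]},
    {"fingers": 0.6, "linear": [-0.012, 0.31, 0.189], "turn": [0, 0, 0.6]},
    {"fingers": 0.6, "linear": [-0.013, 0.36, 0.189], "turn": [0, 0, 0.623]},
    {"fingers": 0.6, "linear": [-0.013, 0.386, 0.189], "turn": [0, 0, 0.623]},
    {"fingers": 0.6, "linear": [-0.013, 0.386, 0.189], "turn": [0, 0, 0.623]},
    {"fingers": 0.6, "linear": [-0.013, 0.386, 0.189], "turn": [0, 0, 0.623]},
  ],
)

```text
time_s: 5.7
eef_pos: [480.4, 79.2, 190.5]
orientation: [180.0, -0.0, 7.0]
ft_force: [-0.0, -1.0, 0.2]
finger_gap: 0.476
grasp_force: 25.5
```

Run:
```python
from h import *
st=get_state();d=get_image('wrist');cv2.imwrite('pics/w2.png',d['img'])
print(st['time_s'],st['eef_pos'],st['orientation'],st['ft_force'])
for t,z in [('slot_empty_apron',18),('slot_empty_horns',18),('slot_empty_home',18),('slot_empty_tongue_top',24.5),('slot_empty',8),('slot_full',8),('docked_board',18)]:
    for o in tip_of(d,t)[:2]: print(t,np.round(o['pixel'],1),round(o['confidence'],2),ray(d,o['pixel'],z,st).round(1))
m=cv2.inRange(cv2.cvtColor(d['img'],cv2.COLOR_BGR2HSV),(12,120,130),(32,255,255))
n,l,s,c=cv2.connectedComponentsWithStats(m)
for i in range(1,n):
    if s[i,4]>300:
        bx=cv2.boxPoints(cv2.minAreaRect(np.argwhere(l==i)[:,::-1].astype(np.float32)))
        print(s[i],[ray(d,p,24.5,st)[:2].round(1).tolist() for p in bx])
```

```text
5.7 [480.44524624  79.19202502 190.46731213] [ 1.79966045e+02 -9.72611570e-03  6.99173949e+00] [-0.04254099 -1.01556044  0.15991564]
slot_empty_apron [269.  143.2] 0.76 [527.5  94.4  18. ]
slot_empty_horns [266.6  88.3] 0.66 [581.3 103.   18. ]
slot_empty_home [270.1  46.4] 0.92 [619.5 103.9  18. ]
slot_empty_tongue_top [272.8 190.3] 0.57 [478.4  84.5  24.5]
slot_empty_tongue_top [270.6  47.3] 0.3 [617.5 103.   24.5]
slot_empty [272.8  87.9] 0.66 [583.4  97.1   8. ]
slot_full [187.5  92.4] 0.86 [568.2 185.3   8. ]
slot_full [273.5 195. ] 0.22 [468.9  82.8   8. ]
docked_board [176.6  49.2] 0.59 [606.  194.2  18. ]
[ 261   85   21  123 2290] [[583.1, 108.8], [585.6, 90.0], [460.7, 72.5], [457.8, 93.7]]
[ 171   86   30  123 2326] [[571.2, 197.6], [575.3, 178.3], [449.1, 160.4], [444.2, 182.1]]
```

View pics/w2.png

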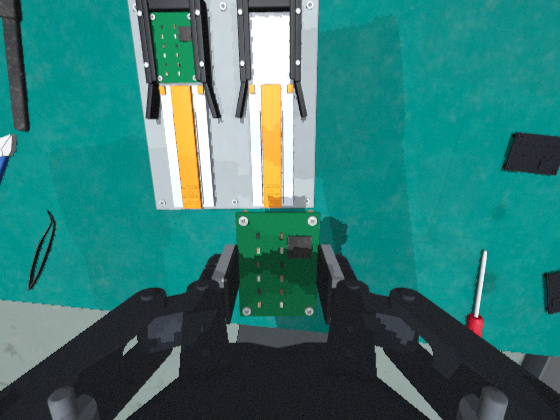

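The tongue runs at 7.4° through about (272,90) to (272,207), and the occupied slot is on its left. The board is held squarely in the gripper. I'll check the held board's offset from the TCP.

Run:
```python
from h import *
st=get_state();d=get_image('wrist');zt=st['eef_pos'][2]-2.7+10
im=d['img'];g=cv2.cvtColor(im,cv2.COLOR_BGR2HSV);m=cv2.inRange(g,(40,110,40),(75,255,255));m[:205]=0;m[:,:225]=0;m[:,335:]=0
n,l,s,c=cv2.connectedComponentsWithStats(m);i=1+s[1:,4].argmax();print(s[i])
ys,xs=np.where(l==i);q=ys<235
yaw=np.radians(7);Rz=np.array([[np.cos(yaw),np.sin(yaw)],[-np.sin(yaw),np.cos(yaw)]])
for p in [(s[i][0],215),(s[i][0]+s[i][2],215),(xs[q].mean(),s[i][1]),(xs[ys>300].mean(),s[i][1]+s[i][3])]:
    print(p,(Rz@(ray(d,p,zt,st)-st['eef_pos'])[:2]).round(1))
for col in (255,300):
    print(col,[int(v) for v in ys[xs==col][[0,-1]]])
for row in (218,228,318): print(row,xs[ys==row][[0,-1]] if (ys==row).any() else None)
```

```text
[ 239  245   66   68 1165]
(np.int32(239), 215) [28.2 19.4]
(np.int32(305), 215) [ 28.2 -13. ]
(np.float64(nan), np.int32(245)) [nan nan]
(np.float64(244.8409090909091), np.int32(313)) [-28.3  18.3]
255 [255, 296]
300 [258, 268]
218 None
228 None
318 None<stdin>:7: RuntimeWarning: Mean of empty slice.
  ret = ret.dtype.type(ret / rcount)
```

move_arm(
  series=[
    {"fingers": 0.6, "linear": [0.0474, 0.0128, -0.04], "turn": [0, 0, 0.007]},
    {"fingers": 0.6, "linear": [0.0474, 0.0128, -0.09], "turn": [0, 0, 0.007]},
    {"fingers": 0.6, "linear": [0.0474, 0.0128, -0.13], "turn": [0, 0, 0.007]},
    {"fingers": 0.6, "linear": [0.0474, 0.0128, -0.15], "turn": [0, 0, 0.007]},
    {"fingers": 0.6, "linear": [0.0474, 0.0128, -0.15], "turn": [0, 0, 0.007]},
    {"fingers": 0.6, "linear": [0.0474, 0.0128, -0.15], "turn": [0, 0, 0.007]},
  ],
)

```text
time_s: 6.9
eef_pos: [528.4, 93.2, 41.3]
orientation: [-180.0, -0.1, 7.4]
ft_force: [-0.1, 0.1, 0.1]
finger_gap: 0.474
grasp_force: 25.5
```

Run:
```python
from h import *
st=get_state();print(st['eef_pos'],st['orientation'],st['ft_force'])
d=get_image('wrist');cv2.imwrite('pics/w3.png',d['img'])
u=np.array([np.cos(np.radians(7.45)),np.sin(np.radians(7.45))])
m=cv2.inRange(cv2.cvtColor(d['img'],cv2.COLOR_BGR2HSV),(12,120,130),(32,255,255))
o=np.array([582.3,99.15]);v=np.array([-u[1],u[0]])
for y in range(0,260,12):
    xs=np.where(m[y,200:340])[0]
    if len(xs)>5: print(y,[np.round([(P-o)@u,(P-o)@v],1).tolist() for P in [ray(d,(x+200,y),24.5,st)[:2] for x in (xs[0],xs[-1])]])
```

```text
[528.42715553  93.15293622  41.29258095] [-1.79992899e+02 -6.82323907e-02  7.43351761e+00] [-0.08845678  0.13949505  0.10475502]
156 [[-0.2, 21.4], [-0.2, -21.1]]
168 [[-6.7, 9.5], [-6.8, -9.3]]
180 [[-13.5, 9.6], [-13.5, -9.4]]
192 [[-20.4, 9.7], [-20.4, -9.5]]
204 [[-27.4, 9.2], [-27.5, -9.6]]
```

View pics/w3.png

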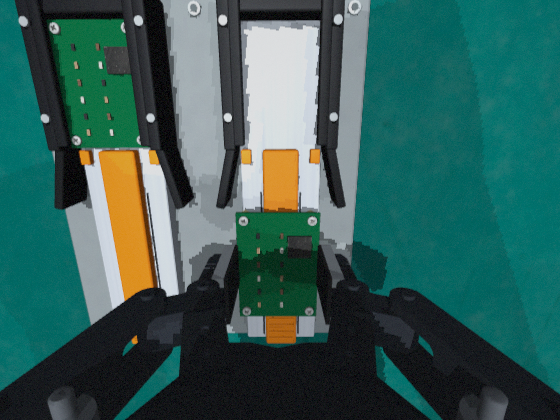

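The held board is centred over the tongue, and the horns at (246,157) and (315,157) fit the slot model. I'll correct 1 mm sideways and lower it.

move_arm(
  series=[
    {"fingers": 0.6, "linear": [-0.0005, -0.0011, -0.006], "turn": [0, 0, 0]},
    {"fingers": 0.6, "linear": [-0.0005, -0.0011, -0.013], "turn": [0, 0, 0]},
    {"fingers": 0.6, "linear": [-0.0005, -0.0011, -0.018], "turn": [0, 0, 0]},
    {"fingers": 0.6, "linear": [-0.0005, -0.0011, -0.019], "turn": [0, 0, 0]},
    {"fingers": 0.6, "linear": [-0.0005, -0.0011, -0.019], "turn": [0, 0, 0]},
    {"fingers": 0.6, "linear": [-0.0005, -0.0011, -0.019], "turn": [0, 0, 0]},
  ],
)

```text
time_s: 7.7
eef_pos: [527.4, 91.9, 21.4]
orientation: [-180.0, -0.0, 7.4]
ft_force: [0.4, 0.4, -0.4]
finger_gap: 0.478
grasp_force: 25.5
```

move_arm(
  series=[
    {"fingers": 0.6, "linear": [0, 0, -0.0008], "turn": [0, 0, 0]},
    {"fingers": 0.6, "linear": [0, 0, -0.0015], "turn": [0, 0, 0]},
    {"fingers": 0.6, "linear": [0, 0, -0.0015], "turn": [0, 0, 0]},
  ],
)

```text
time_s: 8.07
eef_pos: [527.6, 91.9, 20.7]
orientation: [180.0, -0.0, 7.4]
ft_force: [-3.3, -1.2, 10.5]
finger_gap: 0.473
grasp_force: 26.2
```

move_arm(
  series=[
    {"fingers": 0.6, "linear": [0, 0, 0.0005], "turn": [0, 0, 0]},
    {"fingers": 0.3, "linear": [0, 0, 0.001], "turn": [0, 0, 0]},
    {"fingers": 0.2, "linear": [0, 0, 0.001], "turn": [0, 0, 0]},
    {"fingers": 0.2, "linear": [0, 0, 0.001], "turn": [0, 0, 0]},
    {"fingers": 0.2, "linear": [0, 0, 0.001], "turn": [0, 0, 0]},
    {"fingers": 0.2, "linear": [0, 0, 0.02], "turn": [0, 0, 0]},
    {"fingers": 0.2, "linear": [0, 0, 0.06], "turn": [0, 0, 0]},
    {"fingers": 1, "linear": [-0.02, -0.003, 0.1], "turn": [0, 0, 0]},
    {"fingers": 1, "linear": [-0.045, -0.006, 0.1], "turn": [0, 0, 0]},
    {"fingers": 1, "linear": [-0.045, -0.006, 0.1], "turn": [0, 0, 0]},
    {"fingers": 1, "linear": [-0.045, -0.006, 0.1], "turn": [0, 0, 0]},
    {"fingers": 1, "linear": [-0.045, -0.006, 0.1], "turn": [0, 0, 0]},
    {"fingers": 1, "linear": [-0.045, -0.006, 0.1], "turn": [0, 0, 0]},
    {"fingers": 1, "linear": [-0.045, -0.006, 0.1], "turn": [0, 0, 0]},
  ],
)

```text
time_s: 9.82
eef_pos: [482.3, 86.0, 119.6]
orientation: [-180.0, 0.0, 7.4]
ft_force: [0.4, 0.7, 0.9]
finger_gap: 0.004
grasp_force: 0.0
```

Run:
```python
from h import *
st=get_state();d=get_image('wrist');cv2.imwrite('pics/w4.png',d['img'])
print(st['time_s'],st['eef_pos'],st['orientation'],st['ft_force'],st['finger_gap'])
u=np.array([np.cos(np.radians(7.45)),np.sin(np.radians(7.45))]);v=np.array([-u[1],u[0]]);o=np.array([582.3,99.15])
f=lambda P:np.round([(P[:2]-o)@u,(P[:2]-o)@v],1)
print('tcp',f(st['eef_pos']))
for t in trace(d,'board')[:3]:
    bx=cv2.boxPoints(cv2.minAreaRect(np.argwhere(t['region'])[:,::-1].astype(np.float32)))
    print(t['box'],[f(ray(d,p,28,st)).tolist() for p in bx])
```

```text
9.825 [482.34481763  86.00765536 119.58382704] [-1.79978775e+02  2.77645535e-02  7.44205715e+00] [0.41325362 0.71427976 0.93691378] 0.003597195586522325
tcp [-1.008e+02 -1.000e-01]
[233.9, 0.0, 324.9, 235.8] [[51.8, 32.0], [51.8, -31.9], [-122.3, -39.9], [-122.3, 39.9]]
[250.9, 117.5, 306.6, 193.4] [[-26.8, 20.9], [-26.8, -20.1], [-85.7, -21.6], [-85.7, 22.4]]
```

View pics/w4.png

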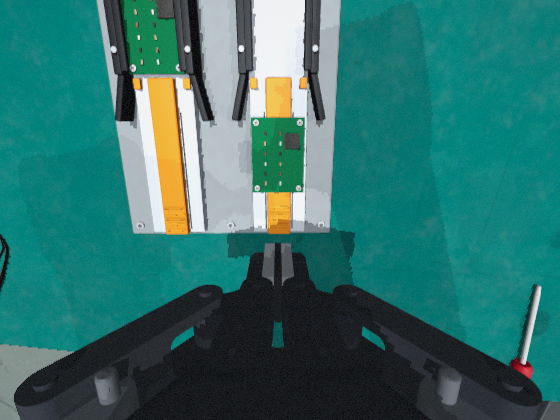

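The board stands straight on the apron at (278,155), and the shut fingers are behind it over the tongue. I'll press the tongue.

move_arm(
  series=[
    {"fingers": 1, "linear": [-0.001, 0, -0.04], "turn": [0, 0, 0]},
    {"fingers": 1, "linear": [-0.001, 0, -0.075], "turn": [0, 0, 0]},
    {"fingers": 1, "linear": [-0.001, 0, -0.09], "turn": [0, 0, 0]},
    {"fingers": 1, "linear": [-0.001, 0, -0.096], "turn": [0, 0, 0]},
    {"fingers": 1, "linear": [-0.001, 0, -0.099], "turn": [0, 0, 0]},
    {"fingers": 1, "linear": [-0.001, 0, -0.1014], "turn": [0, 0, 0]},
    {"fingers": 1, "linear": [-0.001, 0, -0.1014], "turn": [0, 0, 0]},
    {"fingers": 1, "linear": [-0.001, 0, -0.1014], "turn": [0, 0, 0]},
  ],
)

```text
time_s: 10.92
eef_pos: [481.6, 86.0, 19.5]
orientation: [180.0, -0.0, 7.4]
ft_force: [-3.9, -0.7, 6.4]
finger_gap: 0.001
grasp_force: 3.0
```

Run:
```python
from h import *
st=get_state();d=get_image('wrist');cv2.imwrite('pics/w5.png',d['img'])
print(st['time_s'],st['eef_pos'],st['ft_force'],st['finger_gap'])
```

```text
10.925 [481.61445537  85.99879867  19.48945974] [-3.93509765 -0.65315502  6.37331089] 0.000780553485971443
```

View pics/w5.png

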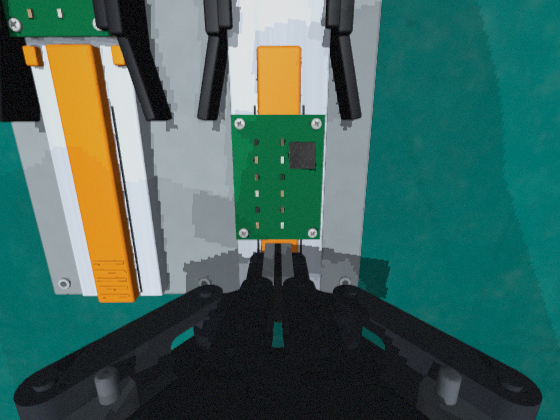

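The horns have sunk flush and the fingertip is right behind the board at (278,245). Now I'll push along the slot.

move_arm(
  series=[
    {"fingers": 1, "linear": [0.003, 0.0004, -0.0006], "turn": [0, 0, 0]},
    {"fingers": 1, "linear": [0.006, 0.0008, -0.0006], "turn": [0, 0, 0]},
    {"fingers": 1, "linear": [0.01, 0.0013, -0.0006], "turn": [0, 0, 0]},
    {"fingers": 1, "linear": [0.015, 0.002, -0.0006], "turn": [0, 0, 0]},
    {"fingers": 1, "linear": [0.02, 0.0026, -0.0006], "turn": [0, 0, 0]},
    {"fingers": 1, "linear": [0.025, 0.0033, -0.0006], "turn": [0, 0, 0]},
    {"fingers": 1, "linear": [0.03, 0.0039, -0.0006], "turn": [0, 0, 0]},
    {"fingers": 1, "linear": [0.035, 0.0046, -0.0006], "turn": [0, 0, 0]},
    {"fingers": 1, "linear": [0.04, 0.0052, -0.0006], "turn": [0, 0, 0]},
  ],
)

```text
time_s: 12.1
eef_pos: [521.8, 91.1, 19.0]
orientation: [180.0, -0.0, 7.4]
ft_force: [-3.9, -0.6, 6.5]
finger_gap: 0.0
grasp_force: 3.4
```

Run:
```python
from h import *
st=get_state();d=get_image('wrist');cv2.imwrite('pics/w6.png',d['img'])
print(st['time_s'],st['eef_pos'],st['ft_force'],st['finger_gap'])
```

```text
12.1 [521.766024    91.14537873  19.04349097] [-3.91212307 -0.59439436  6.4743168 ] 0.00017828826974441512
```

View pics/w6.png

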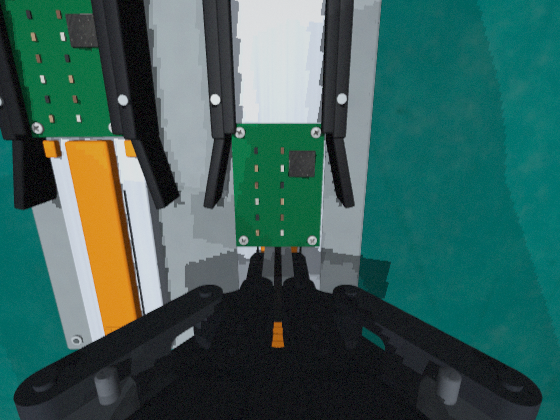

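The board is straight and its leading edge (row 125) has passed the horns at the channel mouth. I'll keep pushing.

move_arm(
  series=[
    {"fingers": 1, "linear": [0.005, 0.0007, 0], "turn": [0, 0, 0]},
    {"fingers": 1, "linear": [0.01, 0.0013, 0], "turn": [0, 0, 0]},
    {"fingers": 1, "linear": [0.015, 0.002, 0], "turn": [0, 0, 0]},
    {"fingers": 1, "linear": [0.02, 0.0026, 0], "turn": [0, 0, 0]},
    {"fingers": 1, "linear": [0.025, 0.0033, 0], "turn": [0, 0, 0]},
    {"fingers": 1, "linear": [0.03, 0.0039, 0], "turn": [0, 0, 0]},
    {"fingers": 1, "linear": [0.035, 0.0046, 0], "turn": [0, 0, 0]},
    {"fingers": 1, "linear": [0.04, 0.0052, 0], "turn": [0, 0, 0]},
    {"fingers": 1, "linear": [0.044, 0.0058, 0], "turn": [0, 0, 0]},
    {"fingers": 1, "linear": [0.047, 0.0061, 0], "turn": [0, 0, 0]},
    {"fingers": 1, "linear": [0.047, 0.0061, 0], "turn": [0, 0, 0]},
  ],
)

```text
time_s: 13.52
eef_pos: [569.1, 97.4, 19.3]
orientation: [180.0, -0.1, 7.4]
ft_force: [-3.1, -1.0, 6.3]
finger_gap: -0.003
grasp_force: 3.2
```

move_arm(
  series=[
    {"fingers": 1, "linear": [0.0015, 0.0002, -0.0002], "turn": [0, 0, 0]},
    {"fingers": 1, "linear": [0.003, 0.0004, -0.0002], "turn": [0, 0, 0]},
    {"fingers": 1, "linear": [0.0045, 0.0006, -0.0002], "turn": [0, 0, 0]},
    {"fingers": 1, "linear": [0.006, 0.0008, -0.0002], "turn": [0, 0, 0]},
    {"fingers": 1, "linear": [0.007, 0.0009, -0.0002], "turn": [0, 0, 0]},
    {"fingers": 1, "linear": [0.007, 0.0009, -0.0002], "turn": [0, 0, 0]},
  ],
)

```text
time_s: 14.28
eef_pos: [575.7, 98.2, 19.0]
orientation: [180.0, -0.1, 7.4]
ft_force: [-5.1, 0.1, 6.6]
finger_gap: 0.0
grasp_force: 3.3
```

Run:
```python
from h import *
st=get_state();d=get_image('wrist');cv2.imwrite('pics/w7.png',d['img'])
print(st['time_s'],st['eef_pos'],st['ft_force'],st['finger_gap'])
```

```text
14.275 [575.69161136  98.17726927  18.98282508] [-5.09017154  0.1059093   6.63247131] 2.810996531687595e-05
```

View pics/w7.png

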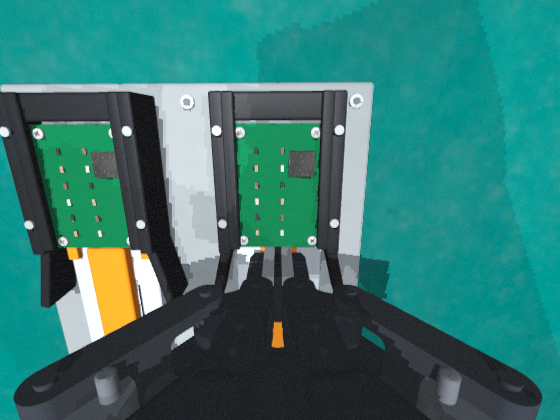

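The board is nearly level with the docked one: both leading edges are near row 124 and the stop is at row 120. I'll push on to contact.

move_arm(
  series=[
    {"fingers": 1, "linear": [0.001, 0.0001, 0], "turn": [0, 0, 0]},
    {"fingers": 1, "linear": [0.002, 0.0003, 0], "turn": [0, 0, 0]},
    {"fingers": 1, "linear": [0.002, 0.0003, 0], "turn": [0, 0, 0]},
  ],
)

```text
time_s: 14.7
eef_pos: [577.0, 98.3, 18.9]
orientation: [180.0, 0.0, 7.4]
ft_force: [-7.3, -0.4, 8.2]
finger_gap: 0.002
grasp_force: 5.3
```

move_arm(
  series=[
    {"fingers": 1, "linear": [0.001, 0.0001, 0], "turn": [0, 0, 0]},
    {"fingers": 1, "linear": [0.0015, 0.0002, 0], "turn": [0, 0, 0]},
    {"fingers": 1, "linear": [0.0015, 0.0002, 0], "turn": [0, 0, 0]},
  ],
)

```text
time_s: 15.08
eef_pos: [577.2, 98.4, 18.6]
orientation: [179.9, 0.2, 7.4]
ft_force: [-13.3, -1.7, 12.7]
finger_gap: -0.002
grasp_force: 7.7
```

The TCP has stalled while the force rises: the board is at the end stop. I'll back off slightly and lift.

move_arm(
  series=[
    {"fingers": 1, "linear": [-0.002, -0.0003, 0], "turn": [0, 0, 0]},
    {"fingers": 1, "linear": [-0.0045, -0.0006, 0], "turn": [0, 0, 0]},
    {"fingers": 1, "linear": [-0.0045, -0.0006, 0.004], "turn": [0, 0, 0]},
    {"fingers": 1, "linear": [-0.0045, -0.0006, 0.009], "turn": [0, 0, 0]},
    {"fingers": 1, "linear": [-0.005, -0.0006, 0.03], "turn": [0, 0, 0]},
    {"fingers": 1, "linear": [-0.03, -0.004, 0.08], "turn": [0, 0, 0]},
    {"fingers": 1, "linear": [-0.06, -0.008, 0.12], "turn": [0, 0, 0]},
    {"fingers": 1, "linear": [-0.06, -0.008, 0.14], "turn": [0, 0, 0]},
    {"fingers": 1, "linear": [-0.06, -0.008, 0.14], "turn": [0, 0, 0]},
  ],
)

```text
time_s: 16.2
eef_pos: [519.5, 90.8, 160.2]
orientation: [180.0, -0.2, 7.4]
ft_force: [0.3, -1.0, -0.4]
finger_gap: 0.002
grasp_force: 0.0
```

Run:
```python
from h import *
st=get_state();d=get_image('wrist')
print(st['time_s'],st['eef_pos'],st['ft_force'])
cv2.imwrite('pics/w8.png',cv2.resize(d['img'][0:260,100:400],None,fx=2,fy=2))
```

```text
16.2 [519.50988014  90.78238686 160.2026707 ] [ 0.31716738 -1.03160866 -0.40773133]
```

View pics/w8.png

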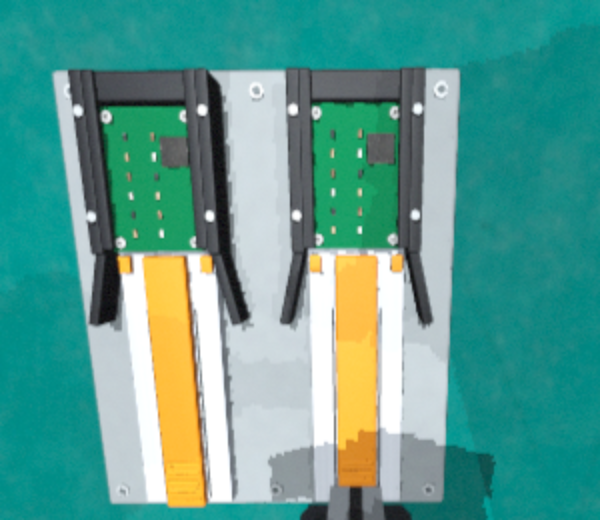

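The board is home against the stop like its neighbour. The horns at (316,264) and (397,264) are up again behind it.

```bash
python3 -c "
from station import *
print(job_done())"
```

```text
the job is handed in; nothing more can be done
None
```

The green board is latched home against the end stop of the empty slot, its tongue has sprung back up behind it, and the job was handed in with the arm clear at about 16 s of the 48 s allowed.

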